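# Clear the light path, then hold a sight glass in it by its frosted edges

## Robot

A 6-joint arm with a two-finger parallel gripper is mounted at the origin on the work surface. World frame = base frame: x ahead of the robot, y to its left, z up, the work surface at z = 0. Lengths are in mm, angles in rad, forces in N, time in s.
With the tool pointing down it reaches from about 350 to 875 mm from the base axis. Payload 4.2 kg.
Tool frame: the origin (TCP) lies on the front face of the gripper's body, between the roots of the fingers; the fingertips stand 70 mm ahead of it and the grasp point (between the pads) lies 51 mm ahead of it; z points along the fingers, y is the direction in which the jaws open and shut (so a half turn about z gives the same grasp; the last joint's range is limited). The gripper opens to 87 mm and grips with 3 to 60 N. Pads are 19 mm wide; open, the fingers measure 117 mm over their backs; the gripper's body (75 mm by 190 mm) begins 51 mm behind the grasp point.
Start: joints at [-0.941, 0.385, 0.008, 0, -1.194, -0.259], TCP at [226.49, -582.496, 292.25] pointing down, gripper open.
Joint ranges: [-3.14, 3.14], [-1.21, 2.06], [-1.07, 1.41], [-3.16, 2.05], [-2.99, -0.16], [-3.1, 3.1]. Speed limits (rad/s): [2.79, 2.79, 3.14, 3.14, 3.14, 3.14].

## Interface

Orientations are given as a rotation vector (axis times angle).
In Python, from plant import * gives the robot as it stands. The module is installed in compiled form; this text tells all that it offers.
- The arm moves only by the tool step_arm, never from a script. Its argument "commands" is a list of rows, each a list of 3 entries, a list of its own where there are three numbers: the opening, from 0 (shut) to 1 (fully open), then the shift along the tool's x, y, z as a fraction of full scale, then the turn about the tool's z as a fraction of full scale. In form: [[gripper, [x, y, z], yaw], ...]. A call has 1 to 5 rows; each row is the pose to reach, as a shift and turn from the pose commanded when the call began, along the tool's axes at that moment, turning the shorter way round; what a row does not reach only later rows make up. Full scale, the value 1, is 500 mm for a shift and pi rad for a turn. A row lasts 1/8 s, in which the tool goes at most 62.5 mm and 10.7 degrees, less where a joint would pass 70% of its speed; a pose out of reach is approached as far as the arm can. A call with a number of a shift or a turn outside -1 to 1 is refused whole. A call with a gripper value outside its range is refused whole. The fingers move at their own pace and stop on an object; "squeeze" is the grip in N (left out, the last holds). Time passes only in rows, so rows that repeat a pose let the fingers close. It gives the time, the measured TCP pose, the force and the opening at its end, in the units of the state.
- get_obs(): the state, without advancing time (a new reading comes with each control period).
- get_image(name): name is "scene" or "side" or "wrist"; returns the picture (420x560x3 uint8, blue, green, red); there is no depth.
- camera_params(name): a dict with "K" (3x3 intrinsics, pixels), "dist_coeffs" ([k1, k2, p1, p2, k3] as OpenCV has them; the pictures are not rectified), "rvec" (rotation vector, rad) and "tvec" (3), from world to camera coordinates, as OpenCV has them; the wrist camera has in their place "mount" (4x4, takes a point from camera to tool coordinates, whose origin is the TCP and whose axes are the flange's). Camera axes: x right, y down, z forward; pixel columns grow to the right and rows downward; lengths in mm; the calibration is good to about 2 mm. A picture is of the moment at which its call begins: read the wrist's pose just before it. camera_params takes no time and is no camera call.
- hand_in(): hands the job in, once; it reports no verdict.
The state is a dict: "time_s": time; "joint_pos": joint angles; "qvel": joint speeds; "joint_torque": joint torques, N m; "eef_pos": TCP position; "ee_rot": TCP orientation; "contact_force": force on the tool from outside, world axes, zero at the start; "ft_torque": the same for the moment, N m; "width": opening from 0.0 (shut) to 1.0 (fully open).
Only numpy, scipy, OpenCV 4.12 (cv2) and the standard library are available. Lean on these libraries where they do the work, as an engineer would, in place of code of your own. Each camera call takes 0.05 s, during which the arm holds its last target.

## Task

The round coupling and the square valve block standing in the light path of the inspection gauge are in the way: first put each back into the bin that holds its own kind. Then draw the longer of the two sight glasses out of its rack, touching it only on its two frosted long edges and never on its clear faces, and hold it upright about midway between lamp and lens so that the light passes squarely through the middle of its clear faces, without bumping it on the gauge. Finish while still holding it there, still and clear of everything else, and leave the other things as they are.

Things in the scene. Friction and masses are not known exactly. Their poses are not given: they have to be found in the camera images.
- gauge: Through-light inspection gauge, fixed: an aluminium base plate 120 mm (x) by 380 mm (y, from y -180 to +200), 12 mm thick; black lamp barrel with a small lit window (16 mm across, the width of the beam) on the -y side, black receiving lens with a camera on the +y side, both 52 mm in diameter on posts, axis 80 mm above the table (tops at 106 mm), their front faces at y -100 and +100, so a free gap of 200 mm. Origin: on the table, in the middle of the gap.
- beam (a point): Middle of the light path: on the axis of lamp and lens, midway between them, 80 mm above the table (68 mm above the base plate). Its y axis runs along the light, from lamp to lens; z is up. Same yaw as the gauge.
- coupling: Round threaded coupling, plain zinc-plated steel, loose, 32 mm diameter, 70 mm tall, about 0.22 kg, standing on the gauge's base plate in the light path. Origin: centre of its underside; z along its axis.
- block: Square valve block, plain zinc-plated steel, loose, 30 by 30 mm (faces along x and y), 70 mm tall, about 0.36 kg, standing on the gauge's base plate in the light path, about 64 mm from the coupling. Dark port holes in its faces. Origin: centre of its underside; z along its length.
- bin_couplings: Grey open picking bin, fixed, holding round couplings (three fixed ones lying along y in a pile in the half towards -x, up to 63 mm high). Outside 170 mm (x) by 120 mm (y); floor and walls 3 mm thick; the sides are 45 mm high, the wall at -x 35 mm, the wall at +x 55 mm. The half towards +x is free (x from -10 to +80 mm, flat floor). Origin: on the table under its centre. It may stand left or right of the gauge.
- bin_blocks: The same bin, fixed, holding square valve blocks (three fixed ones lying along y in a pile in the half towards -x, up to 63 mm high). The half towards +x is free. Origin and axes as for the other bin.
- rack: Dark wooden rack block, fixed, 80 mm (x) by 130 mm (y), 45 mm high, with two pockets 35 mm deep at y -30 and +30 mm, in which the two sight glasses stand upright with 1.5 mm play all round. Either glass may be in either pocket. Origin: on the table under its centre.
- glass_long: The longer sight glass, loose: a flat bar of clear glass 34 mm wide (its x), 17 mm thick (its y), 115 mm long (its z), about 0.15 kg, standing upright in the rack, top 125 mm above the table, 80 mm of it above the rack. The two narrow long edges (facing +x and -x, 34 mm apart, 15 mm broad and 3 mm deep) are frosted white and are the only faces to be touched; the broad faces (facing +y and -y, 17 mm apart) are clear. Origin: centre of its lower end.
- glass_long_mid (a point): Centre of the longer sight glass, 57.5 mm above its lower end; axes as for the glass. (Its clear body is called glass_long_c0, its frosted edges glass_long_c1 and glass_long_c2.)
- glass_short: The shorter sight glass, loose, 34 by 17 by 95 mm, otherwise alike, standing in the other pocket, top 105 mm above the table. To be left alone. Origin: centre of its lower end.
- spanner: Loose steel spanner, 170 mm long, lying flat on the table beyond the gauge. To be left alone. Origin: about its middle; x along it.
- tin: Loose metal tin with a dark screw cap, 60 mm diameter, 75 mm tall. To be left alone. Origin: centre of its underside.
Not all that is in view belongs to the job. What is shaped like the block but purple or red is not meant.

How it is judged:
By the outcome, as a careful person would: the job done as asked, in the order asked, and still so for the second after the job is handed in, while the arm keeps its last pose, push and grip.
It also fails if it takes over 67 s, if anything falls off the work surface, if the arm or the gripper's body presses on something with over 40 N, if the wrist force passes 120 N, or if a joint passes its speed limit or range.

## Working session

There is one attempt and no reset: what is moved stays moved. The work goes in short steps, Python scripts to look and compute and a tool call to move; the robot and the scene stay as the last step left them, time stands still between calls to the robot, and variables do not carry over. Pictures are saved under pics/ and viewed, and the job is handed in when it is done.

Besides the shell and the picture viewer there is one more tool, called after ">>>" by a JSON object that holds its "method" and its "body". step_arm: Moves the arm, as the interface text tells. Its arguments: {"type":"object","properties":{"commands":{"type":"array"},"squeeze":{"type":"number"}},"required":["commands"]}

```bash
mkdir -p pics; python3 - <<'E'
from plant import *
import cv2
o=get_obs(); print({k:o[k] for k in ['time_s','eef_pos','ee_rot','width','joint_pos']})
for n in ['scene','side','wrist']:
    cv2.imwrite(f'pics/{n}0.png',get_image(n)); p=camera_params(n); print(n,p)
E
```

```text
{'time_s': 0.0, 'eef_pos': array([ 226.33929703, -582.08300716,  291.13596819]), 'ee_rot': array([ 0.57867972, -3.08734311, -0.00338043]), 'width': 1.0008326154891802, 'joint_pos': array([-9.41390077e-01,  3.85566846e-01,  6.59177532e-03, -5.25415675e-04,
       -1.19397246e+00, -2.58639843e-01])}
scene {'K': array([[509.46253506,   0.        , 276.57235683],
       [  0.        , 509.46253506, 207.75302795],
       [  0.        ,   0.        ,   1.        ]]), 'dist_coeffs': array([0.04922143, 0.        , 0.        , 0.        , 0.        ]), 'rvec': array([ 2.03800388,  1.35948652, -0.51661149]), 'tvec': array([-226.52753143, -335.23350976, 1759.28951232])}
side {'K': array([[415.28314445,   0.        , 283.32788123],
       [  0.        , 415.28314445, 209.03315554],
       [  0.        ,   0.        ,   1.        ]]), 'dist_coeffs': array([-0.0059022,  0.       ,  0.       ,  0.       ,  0.       ]), 'rvec': array([ 0.70426423, -2.58437386,  1.17804268]), 'tvec': array([470.69661665, 223.61469216, 879.84734164])}
wrist {'K': array([[353.60052019,   0.        , 284.63721167],
       [  0.        , 353.60052019, 208.08231386],
       [  0.        ,   0.        ,   1.        ]]), 'dist_coeffs': array([-0.04770854,  0.        ,  0.        ,  0.        ,  0.        ]), 'mount': array([[-5.85996193e-06, -9.64501177e-01, -2.64078547e-01,
         7.19070059e+01],
       [ 9.99999467e-01,  2.66886049e-04, -9.96945305e-04,
         5.89331672e-01],
       [ 1.03203380e-03, -2.64078412e-01,  9.64500662e-01,
        -9.23736111e+01],
       [ 0.00000000e+00,  0.00000000e+00,  0.00000000e+00,
         1.00000000e+00]])}
```

View pics/scene0.png

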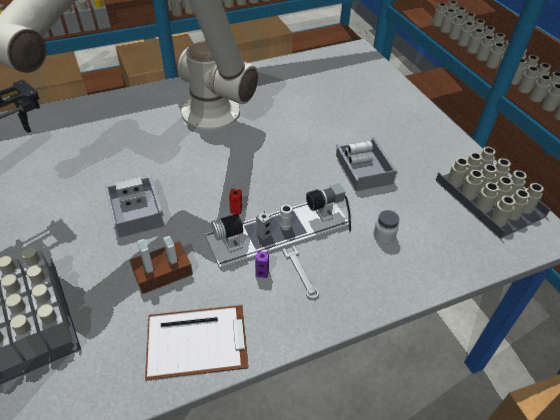

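View pics/side0.png

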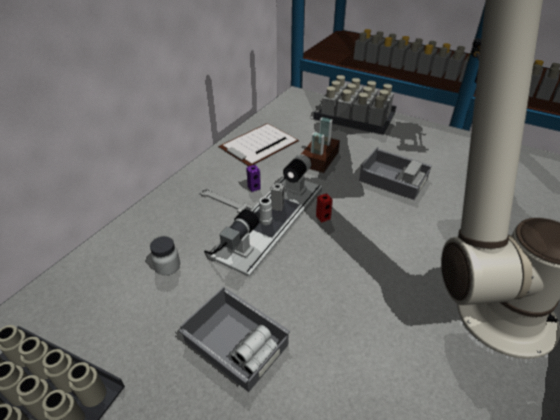

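View pics/wrist0.png

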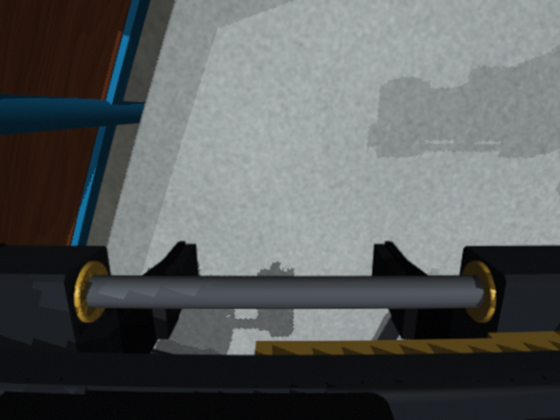

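```bash
cat > h.py <<'E'
import numpy as np, cv2
from plant import *
from scipy.spatial.transform import Rotation as R
def ext(n,obs=None):
    p=camera_params(n)
    if n=='wrist':
        o=obs; T=np.eye(4);T[:3,:3]=R.from_rotvec(o['ee_rot']).as_matrix();T[:3,3]=o['eef_pos']
        M=np.linalg.inv(T@p['mount']); return p['K'],p['dist_coeffs'],M[:3,:3],M[:3,3]
    return p['K'],p['dist_coeffs'],R.from_rotvec(p['rvec']).as_matrix(),p['tvec']
def ray(n,uv,obs=None):
    K,d,r,t=ext(n,obs); q=cv2.undistortPoints(np.array([[uv]],float),K,d)[0,0]
    v=r.T@np.array([q[0],q[1],1]); return -r.T@t, v/np.linalg.norm(v)
def plane(n,uv,z,obs=None):
    c,v=ray(n,uv,obs); return c+v*(z-c[2])/v[2]
def proj(n,P,obs=None):
    K,d,r,t=ext(n,obs); return cv2.projectPoints(np.atleast_2d(np.array(P,float)),cv2.Rodrigues(r)[0],t,K,d)[0][:,0]
def tri(m):
    A=np.zeros((3,3));b=np.zeros(3)
    for n,uv,*o in m:
        c,v=ray(n,uv,*o);Q=np.eye(3)-np.outer(v,v);A+=Q;b+=Q@c
    return np.linalg.solve(A,b)
def crop(n,img,x0,y0,x1,y1,s):
    cv2.imwrite(n,cv2.resize(img[y0:y1,x0:x1],None,fx=s,fy=s,interpolation=cv2.INTER_CUBIC))
E
python3 - <<'E'
from h import *
a=cv2.imread('pics/scene0.png');b=cv2.imread('pics/side0.png')
crop('pics/c1.png',a,100,130,400,310,2.6)
crop('pics/c2.png',b,170,90,440,390,2)
E
```

```text
(no output)
```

View pics/c1.png

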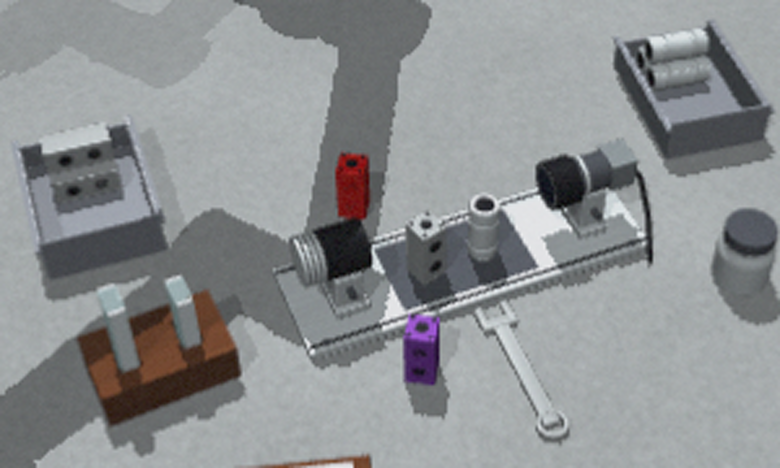

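View pics/c2.png

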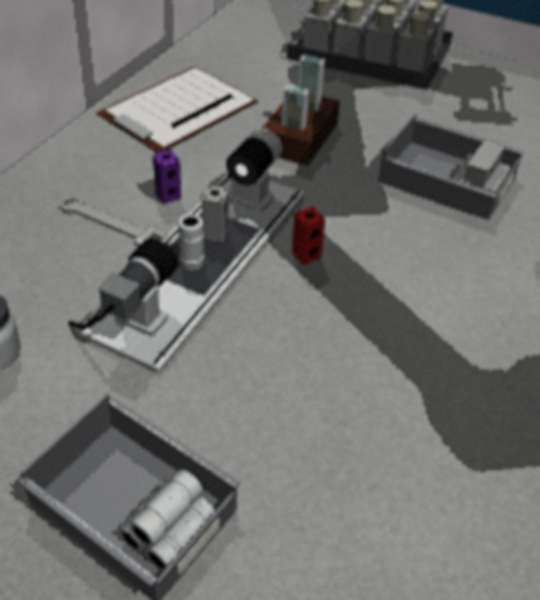

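```bash
python3 - <<'E'
from h import *
np.set_printoptions(precision=1,suppress=True)
S=lambda u,v:('scene',(u/2.6+100,v/2.6+130)); D=lambda u,v:('side',(u/2+170,v/2+90))
print('block top',tri([S(425,222),D(216,192)]),plane(*S(425,222),82),plane(*D(216,192),82))
print('coup top',tri([S(485,205),D(191,222)]),plane(*S(485,205),82),plane(*D(191,222),82))
print('glassL',tri([S(112,293),D(312,62)]),plane(*S(112,293),125),plane(*S(112,293),105))
print('glassR',tri([S(180,285),D(294,92)]),plane(*S(180,285),125),plane(*S(180,285),105))
print('cross?',tri([S(112,293),D(294,92)]))
print('plate corners: -y far',plane(*S(312,348),12),' +y far',plane(*S(648,248),12),'-y near',plane(*S(277,272),12),'side',plane(*D(158,362),12),plane(*D(301,195),12))
print('bin L',[plane(*S(*p),h)[:2] for p,h in [((18,150),35),((130,122),35),((42,250),55),((160,222),55)]])
print('bin L side',[plane(*D(*p),h)[:2] for p,h in [((384,160),55),((415,120),55),((520,158),35),((488,195),35)]])
print('bin R',[plane(*S(*p),h)[:2] for p,h in [((617,40),35),((713,25),35),((667,125),55),((768,105),55)]])
print('bin R side',[plane(*D(*p),h)[:2] for p,h in [((22,482),55),((110,402),55),((238,487),35),((157,580),35)]])
print('rack',[plane(*S(*p),45)[:2] for p in [(80,342),(206,290),(240,347),(105,402)]])
print('tin',tri([S(750,225),('side',(163,244))]), 'spanner',plane(*S(490,315),5),plane(*S(552,425),5))
print('red',tri([S(352,160),D(310,215)]),'purple',tri([S(423,326),D(167,157)]))
E
```

```text
block top [589.7 -44.6  80.5] [592.1 -44.4  82. ] [588.1 -44.3  82. ]
coup top [587.6  21.   77.5] [593.2  20.3  82. ] [583.7  23.5  82. ]
glassL [ 601.4 -350.9  121.3] [ 603.7 -351.5  125. ] [ 586.1 -350.9  105. ]
glassR [ 599.1 -290.1  101.7] [ 617.4 -293.2  125. ] [ 600.1 -291.4  105. ]
cross? [ 600.4 -335.9   92.2]
plate corners: -y far [ 646.  -184.9   12. ]  +y far [654.6 183.   12. ] -y near [ 540.3 -186.9   12. ] side [528.8 184.6  12. ] [ 526.6 -177.3   12. ]
bin L [array([ 289.5, -396.3]), array([ 290.2, -275. ]), array([ 462.2, -400.2]), array([ 468.7, -283.9])]
bin L side [array([ 438.9, -259. ]), array([ 438.1, -379.8]), array([ 277.3, -393. ]), array([ 291.3, -282.5])]
bin R [array([364. , 296.2]), array([382.2, 417.9]), array([534.6, 266.2]), array([548.1, 387.2])]
bin R side [array([534.4, 402.1]), array([518.9, 283.7]), array([361.9, 291.8]), array([377.2, 409.2])]
rack [array([ 581.2, -390. ]), array([ 564.2, -264. ]), array([ 643.7, -253.3]), array([ 657.3, -383.5])]
tin [709.  259.6  72.2] spanner [669.1  -4.8   5. ] [811.2  -4.2   5. ]
red [469.1 -78.2  68.6] purple [699.4 -92.1  66.8]
```

Candidates, in scene pixels: the block is at (263,220) and the coupling at (287,215). Both are zinc and stand on the gauge plate. The red block at (235,200) and the purple one at (262,264) are decoys. The bin with cylinders is at (365,160), on the +y side. The bin with square blocks is at (130,205), on the -y side. The longer glass is the left one at (143,242), since its triangulated top is 121 mm against 102 mm for the other. Next I move over the rack to get a close wrist view.

>>> {"method": "step_arm", "body": {"commands": [[1,[-0.908,0.274,-0.178],-0.382],[1,[-0.908,0.274,-0.178],-0.382],[1,[-0.908,0.274,-0.178],-0.382],[1,[-0.908,0.274,-0.178],-0.382],[1,[-0.908,0.274,-0.178],-0.382]]}}

```text
time_s: 0.78
eef_pos: [469.6, -391.7, 350.1]
ee_rot: [1.919, -2.487, -0.0]
contact_force: [0.2, 0.4, 0.2]
width: 0.999
```

```bash
cat >> h.py <<'E'
def go(x,y,z,yaw=None):
    "fractions to world TCP target; yaw = world angle (deg) of tool x axis, in shift and turn"
    o=get_obs(); Rm=R.from_rotvec(o['ee_rot']).as_matrix(); d=Rm.T@(np.array([x,y,z])-o['eef_pos'])
    cur=np.degrees(np.arctan2(Rm[1,0],Rm[0,0])); 
    t=0 if yaw is None else -((yaw-cur+180)%360-180)/180
    print('t',round(o['time_s'],2),'at',o['eef_pos'].round(1),'yaw',round(cur,2),'w',round(o['width'],3),'-> frac',(d/500).round(4),'turn',round(t,4),'rows',round(np.linalg.norm(d)/62.5,1),'tilt',Rm[:,2].round(3))
E
python3 - <<'E'
from h import *
go(600,-290,380,-90)
E
```

```text
t 0.78 at [ 469.6 -391.7  350.1] yaw -104.68 w 0.999 -> frac [-0.2629 -0.2006 -0.0598] turn -0.0816 rows 2.7 tilt [-0.  0. -1.]
```

>>> {"method": "step_arm", "body": {"commands": [[1,[-0.263,-0.2,-0.06],-0.082],[1,[-0.263,-0.2,-0.06],-0.082],[1,[-0.263,-0.2,-0.06],-0.082],[1,[-0.263,-0.2,-0.06],-0.082],[1,[-0.263,-0.2,-0.06],-0.082]]}}

```text
time_s: 1.4
eef_pos: [598.7, -292.2, 379.2]
ee_rot: [2.216, -2.226, -0.002]
contact_force: [0.0, -0.8, 0.4]
width: 0.998
```

```bash
python3 - <<'E'
from h import *
import pickle
o=get_obs(); im=get_image('wrist'); pickle.dump(o,open('w1.pkl','wb')); cv2.imwrite('pics/w1.png',im)
go(600,-290,380,-90)
E
```

```text
t 1.45 at [ 598.3 -292.7  379.5] yaw -90.33 w 0.999 -> frac [-0.0055 -0.0034 -0.0011] turn -0.0018 rows 0.1 tilt [-0.001  0.    -1.   ]
```

View pics/w1.png

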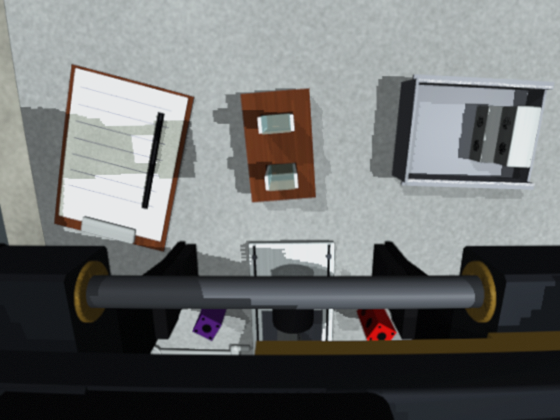

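```bash
python3 - <<'E'
from h import *
a=cv2.imread('pics/w1.png')
crop('pics/w1a.png',a,225,75,335,215,5)
crop('pics/w1b.png',a,385,65,560,200,4)
E
```

```text
(no output)
```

View pics/w1a.png

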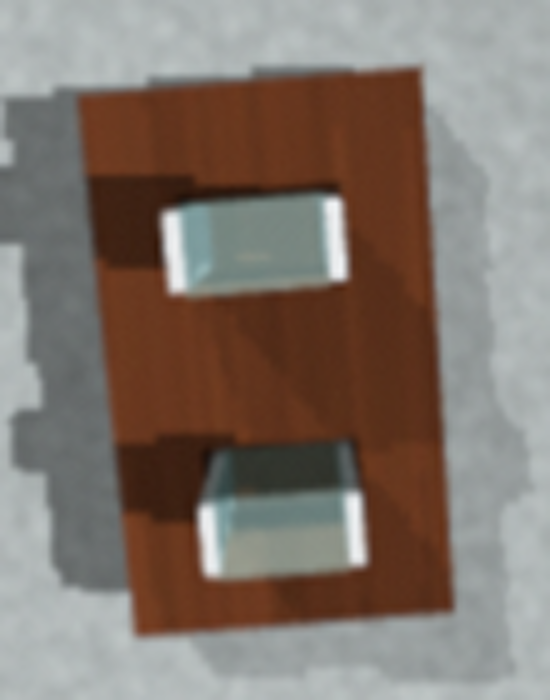

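View pics/w1b.png

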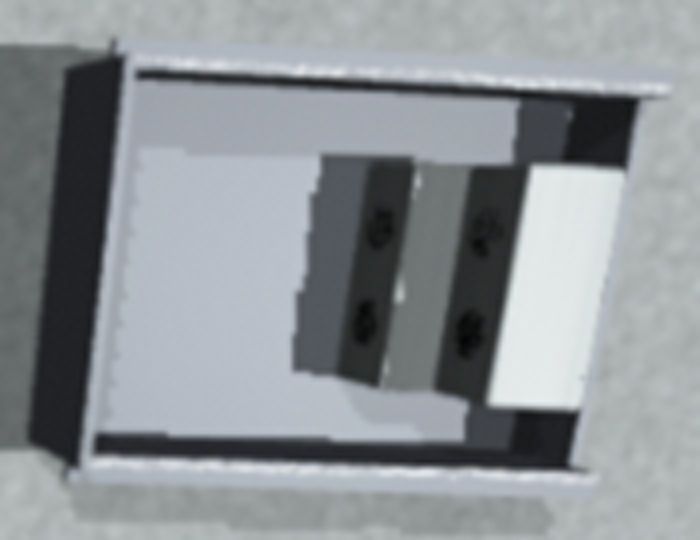

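```bash
python3 - <<'E'
from h import *
import pickle
np.set_printoptions(precision=1,suppress=True)
o=pickle.load(open('w1.pkl','rb'))
A=lambda p,z:plane('wrist',(p[0]/5+225-.4,p[1]/5+75-.4),z,o)[:2]
B=lambda p,z:plane('wrist',(p[0]/4+385-.4,p[1]/4+65-.4),z,o)[:2]
def ang(a,b): d=b-a; return np.degrees(np.arctan2(d[1],d[0]))
q=[A(p,45) for p in [(80,95),(420,70),(453,610),(137,633)]]
print('rack',np.array(q),np.mean(q,0),'yaw',ang(q[1],q[0]),ang(q[2],q[3]),ang(q[0],q[3])-90,ang(q[1],q[2])-90,'size',np.linalg.norm(q[0]-q[1]),np.linalg.norm(q[0]-q[3]))
for z,ps in [(125,[(163,210),(342,195),(348,280),(170,293)]),(105,[(200,505),(358,490),(366,568),(206,578)])]:
    q=[A(p,z) for p in ps]; print('glass',np.mean(q,0),'yaw',ang(q[1],q[0]),ang(q[2],q[3]),'size',np.linalg.norm(q[0]-q[1]),np.linalg.norm(q[0]-q[3]))
q=[B(p,z) for p,z in [((115,42),55),((72,478),55),((597,482),40),((668,92),40)]]
print('binL',np.array(q),'c',np.mean(q,0),'yaw',ang(q[0],q[1])-90,ang(q[3],q[0]),ang(q[2],q[1]),'size',np.linalg.norm(q[0]-q[3]),np.linalg.norm(q[0]-q[1]))
f=[B(p,3) for p in [(140,150),(105,430),(320,155)]]; print('floor',f)
E
```

```text
rack [[ 648.9 -384.6]
 [ 570.5 -389.7]
 [ 560.8 -261.9]
 [ 639.3 -256.4]] [ 604.9 -323.1] yaw 3.713672481864158 4.0059480383059345 4.300581468998942 4.340308543024008 size 78.63071994590545 128.58529803684488
glass [ 606.8 -352.9] yaw 4.347982392068409 3.803124322200902 size 34.172953892633615 15.595331418219038
glass [ 602.3 -292.5] yaw 5.197235566283881 3.3741920827807617 size 33.26246828766814 15.69405500966092
binL [[ 453.7 -403.9]
 [ 456.4 -279.3]
 [ 281.  -274.8]
 [ 278.7 -393.8]] c [ 367.4 -337.9] yaw -1.2427748607654223 -3.306250946107955 -1.4836306837312354 size 175.2477971311066 124.58435798011699
floor [array([ 424.9, -376. ]), array([ 428.8, -285.2]), array([ 365.7, -374.9])]
```

```bash
python3 - <<'E'
from h import *
go(560,50,420,-90)
E
```

```text
t 1.45 at [ 598.3 -292.7  379.5] yaw -90.33 w 0.999 -> frac [-0.685   0.0806 -0.0808] turn -0.0018 rows 5.6 tilt [-0.001  0.    -1.   ]
```

>>> {"method": "step_arm", "body": {"commands": [[1,[-0.685,0.08,-0.08],-0.001],[1,[-0.685,0.08,-0.08],-0.001],[1,[-0.685,0.08,-0.08],-0.001],[1,[-0.685,0.08,-0.08],-0.001],[1,[-0.685,0.08,-0.08],-0.001]]}}

```text
time_s: 2.08
eef_pos: [563.4, 16.6, 416.5]
ee_rot: [-2.217, 2.226, -0.0]
contact_force: [1.3, 0.4, 0.3]
width: 1.001
```

>>> {"method": "step_arm", "body": {"commands": [[1,[-0.07,0.008,-0.008],0],[1,[-0.07,0.008,-0.008],0],[1,[-0.07,0.008,-0.008],0]]}}

```text
time_s: 2.45
eef_pos: [560.3, 50.0, 419.9]
ee_rot: [2.218, -2.225, -0.0]
contact_force: [-0.6, 0.2, -0.5]
width: 1.0
```

```bash
python3 - <<'E'
from h import *
import pickle
o=get_obs(); im=get_image('wrist'); pickle.dump(o,open('w2.pkl','wb')); cv2.imwrite('pics/w2.png',im)
go(520,360,400,-90)
E
```

```text
t 2.5 at [560.4  49.8 419.8] yaw -90.22 w 0.999 -> frac [-0.6202  0.0832  0.0395] turn -0.0012 rows 5.0 tilt [-0. -0. -1.]
```

View pics/w2.png

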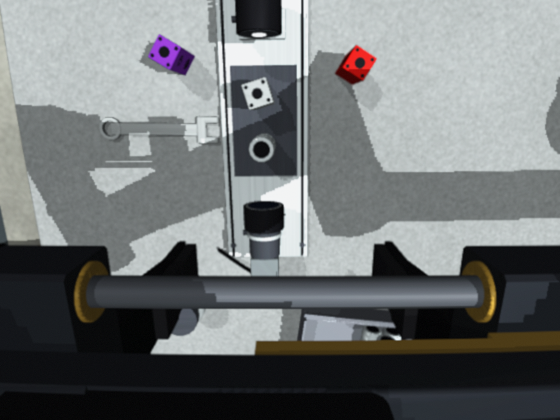

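```bash
python3 - <<'E'
from h import *
a=cv2.imread('pics/w2.png')
crop('pics/w2a.png',a,205,0,325,200,4)
crop('pics/w2b.png',a,225,70,295,170,6)
E
```

```text
(no output)
```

View pics/w2a.png

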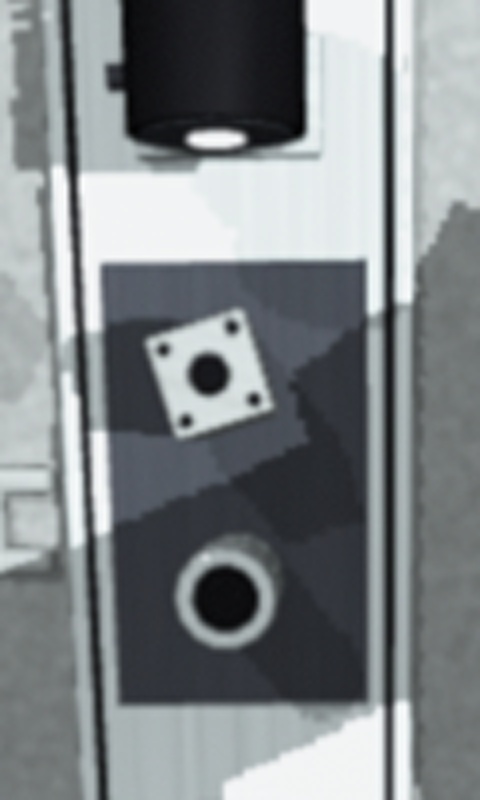

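View pics/w2b.png

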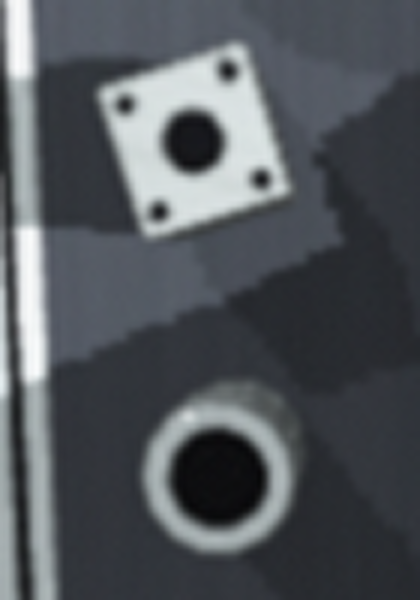

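```bash
python3 - <<'E'
from h import *
import pickle
np.set_printoptions(precision=1,suppress=True)
o=pickle.load(open('w2.pkl','rb'))
im=cv2.imread('pics/w2.png')
A=lambda p,z:plane('wrist',(p[0]/4+205-.4,p[1]/4-.4),z,o)[:2]
B=lambda p,z:plane('wrist',(p[0]/6+225-.4,p[1]/6+70-.4),z,o)[:2]
W=lambda p,z:plane('wrist',p,z,o)[:2]
def ang(a,b): d=b-a; return np.degrees(np.arctan2(d[1],d[0]))
q=[A(p,12) for p in [(103,265),(365,262),(367,702),(120,704)]]
print('mat',np.array(q),np.mean(q,0),'yaw',ang(q[1],q[0]),ang(q[2],q[3]),ang(q[0],q[3])-90,ang(q[1],q[2])-90)
q=[B(p,82) for p in [(98,92),(242,42),(291,187),(149,240)]]
print('block',np.mean(q,0),'yaw',ang(q[1],q[0]),ang(q[2],q[3]),ang(q[0],q[3])-90,ang(q[1],q[2])-90,'sz',np.linalg.norm(q[0]-q[1]),np.linalg.norm(q[0]-q[3]))
print('coup',B((219,477),82),'dia',np.linalg.norm(B((142,477),82)-B((296,477),82)))
print('lamp window',A((217,138),80),'edges',A((125,100),80),A((305,100),80))
# lens: silhouettes
g=cv2.cvtColor(im,cv2.COLOR_BGR2GRAY)
for r in (210,215,222,226): print(r, g[r,236:292:1])
for r in (4,10,20): print(r,g[r,228:290:1])
E
```

```text
mat [[632.5 -81.9]
 [545.3 -82.3]
 [543.9  65.9]
 [632.3  66.3]] [588.5  -8. ] yaw 0.3086113086449699 0.2771298942999115 0.08210792885870433 0.5350174058691124
block [592.3 -43.2] yaw 17.890087477443064 19.486363363968675 18.177893416302965 18.70736911969962 sz 29.398602343624216 29.28988072291982
coup [588.9  21.8] dia 31.027864596986426
lamp window [ 589.2 -107.5] edges [ 614.8 -117.7] [ 564.2 -117.3]
210 [178 179 180 176 176 179 170 105  37  11   9  11  12  15  17  21  21  22
  23  28  27  26  31  36  33  35  35  35  34  33  28  25  19  22  23  22
  17  17  16  12  10  13  11  11  10   6   9  74 177 229 236 236 235 235
 237 237]
215 [178 178 180 177 176 178 171 118  50  14  13  13  11  14  13  12  14  15
  14  14  15  16  16  15  15  16  17  17  17  16  17  16  14  15  14  13
  15  13  13  12  11  13  11   9  10   5   9  49 129 193 231 236 235 235
 236 235]
222 [178 178 178 178 175 176 173 141  72  22  10  12  13  13  13  15  14  13
  16  16  15  16  17  16  16  17  16  16  17  17  15  14  18  16  14  15
  15  13  11  12  13  12  12  13  18  14  14  74 175 228 235 235 234 235
 236
[... 305 characters left out ...]
  20  20
  21  23  24  25  26  29  29  30  32  32  32  32  33  34  35  36  34  34
  33  32  29  29  27  23  24  24  23  22  22  21  20  19  18  15  51 152
 236 244 243 243 243 243 243 243]
10 [186 186 185 183 184 183 167  89  20   9  12  14  16  17  18  20  20  21
  22  23  25  27  28  28  30  29  30  32  31  31  34  35  35  36  35  35
  35  31  31  29  27  25  24  24  22  21  22  20  18  18  17  13  27 118
 222 238 231 212 225 232 233 232]
20 [187 188 177 122  59  38  38  27  14  10  13  16  16  17  18  19  21  20
  22  23  25  27  28  29  30  30  31  32  35  34  35  36  37  37  37  35
  34  32  31  28  26  25  24  24  22  23  21  20  20  20  15  13  27 120
 223 240 234 217 226 231 233 232]
```

>>> {"method": "step_arm", "body": {"commands": [[1,[-0.62,0.083,0.04],-0.001],[1,[-0.62,0.083,0.04],-0.001],[1,[-0.62,0.083,0.04],-0.001],[1,[-0.62,0.083,0.04],-0.001],[1,[-0.62,0.083,0.04],-0.001]]}}

```text
time_s: 3.12
eef_pos: [520.4, 360.7, 399.8]
ee_rot: [2.22, -2.223, 0.001]
contact_force: [1.3, -0.9, 0.1]
width: 1.003
```

>>> {"method": "step_arm", "body": {"commands": [[1,[-0.02,0.003,0.001],0],[1,[-0.02,0.003,0.001],0]]}}

```text
time_s: 3.38
eef_pos: [518.9, 369.8, 398.8]
ee_rot: [2.221, -2.22, 0.001]
contact_force: [0.9, -0.9, -0.1]
width: 0.999
```

```bash
python3 - <<'E'
from h import *
import pickle
o=get_obs(); im=get_image('wrist'); pickle.dump(o,open('w3.pkl','wb')); cv2.imwrite('pics/w3.png',im)
go(589,22,300,-90)
o2=pickle.load(open('w2.pkl','rb'))
for r in (215,222):
  a=plane('wrist',(243.4,r),80,o2);b=plane('wrist',(283.8,r),80,o2); print(a,b,(a+b)/2)
E
```

```text
t 3.42 at [519.  369.  399.4] yaw -90.02 w 1.002 -> frac [ 0.6938 -0.1402  0.1993] turn -0.0001 rows 5.9 tilt [-0.    -0.001 -1.   ]
[613.23977711 105.25866099  80.        ] [561.74045246 105.39376192  80.        ] [587.49011479 105.32621146  80.        ]
[613.55749726 114.6058561   80.        ] [561.77483608 114.73435972  80.        ] [587.66616667 114.67010791  80.        ]
```

View pics/w3.png

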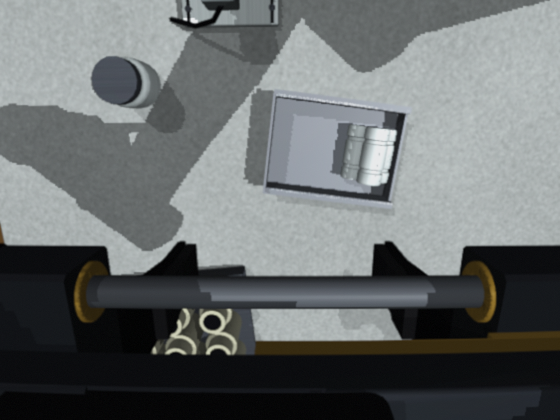

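```bash
python3 - <<'E'
from h import *
import pickle
np.set_printoptions(precision=1,suppress=True)
o=pickle.load(open('w3.pkl','rb'))
W=lambda p,z:plane('wrist',p,z,o)[:2]
def ang(a,b): d=b-a; return np.degrees(np.arctan2(d[1],d[0]))
q=[W(p,z) for p,z in [((273,90.5),55),((265,191),55),((391.5,208),40),((406,112),40)]]
print(np.array(q),'c',np.mean(q,0),'yaw',ang(q[0],q[1])-90,ang(q[3],q[0]),ang(q[2],q[1]),'size',np.linalg.norm(q[0]-q[3]),np.linalg.norm(q[0]-q[1]))
E
```

```text
[[532.7 273.1]
 [543.7 394.3]
 [377.  420.5]
 [368.2 297. ]] c [455.4 346.2] yaw -5.181110623960507 -8.250561494287627 -8.917415327461985 size 166.18712887030557 121.72736786850963
```

>>> {"method": "step_arm", "body": {"commands": [[1,[0.694,-0.14,0.2],0],[1,[0.694,-0.14,0.2],0],[1,[0.694,-0.14,0.2],0],[1,[0.694,-0.14,0.2],0],[1,[0.694,-0.14,0.2],0]]}}

```text
time_s: 4.05
eef_pos: [577.9, 71.5, 315.2]
ee_rot: [-2.219, 2.222, -0.002]
contact_force: [1.1, 0.3, 0.0]
width: 0.999
```

```bash
python3 - <<'E'
from h import *
go(589,22,170,-90)
E
```

```text
t 4.05 at [577.9  71.5 315.2] yaw -90.07 w 0.999 -> frac [ 0.099  -0.0217  0.2904] turn -0.0004 rows 2.5 tilt [ 0.002  0.    -1.   ]
```

>>> {"method": "step_arm", "body": {"commands": [[1,[0.08,-0.018,0.03],0],[1,[0.08,-0.018,0.1],0],[1,[0.08,-0.018,0.15],0],[1,[0.08,-0.018,0.15],0]]}}

```text
time_s: 4.55
eef_pos: [585.9, 33.3, 238.3]
ee_rot: [2.217, -2.221, -0.003]
contact_force: [0.0, -0.4, -0.1]
width: 1.0
```

```bash
python3 - <<'E'
from h import *
go(589,22,170,-90)
E
```

```text
t 4.55 at [585.9  33.3 238.3] yaw -90.1 w 1.0 -> frac [ 0.0224 -0.0067  0.1366] turn -0.0006 rows 1.1 tilt [-0.004 -0.001 -1.   ]
```

>>> {"method": "step_arm", "body": {"commands": [[1,[0.022,-0.007,0.02],0],[1,[0.022,-0.007,0.06],0],[1,[0.022,-0.007,0.13],0],[1,[0.022,-0.007,0.136],0],[1,[0.022,-0.007,0.136],0]]}}

```text
time_s: 5.18
eef_pos: [591.7, 24.5, 172.8]
ee_rot: [-2.222, 2.219, -0.002]
contact_force: [0.1, 0.2, 0.0]
width: 0.998
```

```bash
python3 - <<'E'
from h import *
cv2.imwrite('pics/w4.png',get_image('wrist'))
go(589,22,119,-90)
E
```

```text
t 5.22 at [591.8  24.7 173.3] yaw -89.9 w 0.999 -> frac [0.0055 0.006  0.1085] turn 0.0005 rows 0.9 tilt [ 0.003  0.    -1.   ]
```

View pics/w4.png

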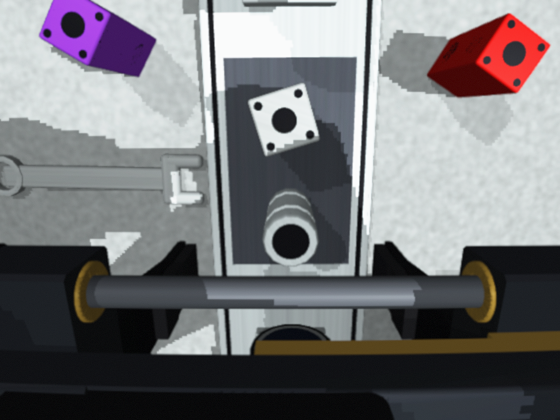

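>>> {"method": "step_arm", "body": {"commands": [[1,[0.005,0.005,0.05],0],[1,[0.005,0.005,0.1],0],[1,[0.005,0.005,0.108],0],[1,[0.005,0.005,0.108],0],[1,[0.005,0.005,0.108],0]]}}

```text
time_s: 5.85
eef_pos: [589.2, 22.5, 119.0]
ee_rot: [-2.222, 2.218, -0.003]
contact_force: [0.1, 0.5, 1.6]
width: 1.001
```

```bash
python3 - <<'E'
from h import *
go(589,22,119,-90)
E
```

```text
t 5.85 at [589.2  22.5 119. ] yaw -89.9 w 1.001 -> frac [0.0011 0.0003 0.0001] turn 0.0006 rows 0.0 tilt [ 0.003  0.001 -1.   ]
```

>>> {"method": "step_arm", "body": {"commands": [[0.5,[0,0,0],0],[0.2,[0,0,0],0],[0.2,[0,0,0],0],[0.2,[0,0,0],0],[0.2,[0,0,0],0]], "squeeze": 25}}

```text
time_s: 6.48
eef_pos: [588.2, 22.3, 117.4]
ee_rot: [2.223, -2.22, -0.0]
contact_force: [0.7, -0.5, 0.2]
width: 0.516
```

>>> {"method": "step_arm", "body": {"commands": [[0.2,[0,0,0],0],[0.2,[0,0,0],0],[0.2,[0,0,0],0],[0.2,[0,0,0],0]]}}

```text
time_s: 6.98
eef_pos: [588.4, 22.3, 117.5]
ee_rot: [-2.223, 2.22, -0.0]
contact_force: [0.5, -0.3, -1.3]
width: 0.36
```

>>> {"method": "step_arm", "body": {"commands": [[0.2,[0,0,-0.05],0],[0.2,[0,0,-0.15],0],[0.2,[0,0,-0.28],0],[0.2,[0,0,-0.28],0],[0.2,[0,0,-0.28],0]]}}

```text
time_s: 7.6
eef_pos: [587.3, 22.3, 256.8]
ee_rot: [2.222, -2.22, -0.003]
contact_force: [-0.7, 0.1, -3.8]
width: 0.365
```

```bash
python3 - <<'E'
from h import *
cv2.imwrite('pics/w5.png',get_image('wrist'))
go(491,341,260,-97.5)
E
```

```text
t 7.65 at [587.1  22.1 255.7] yaw -89.95 w 0.361 -> frac [-0.6379  0.1916 -0.0079] turn 0.0419 rows 5.3 tilt [-0.004 -0.    -1.   ]
```

View pics/w5.png

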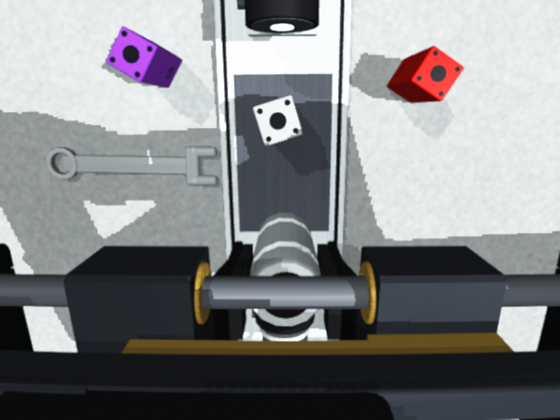

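>>> {"method": "step_arm", "body": {"commands": [[0.2,[-0.638,0.192,-0.008],0.042],[0.2,[-0.638,0.192,-0.008],0.042],[0.2,[-0.638,0.192,-0.008],0.042],[0.2,[-0.638,0.192,-0.008],0.042],[0.2,[-0.638,0.192,-0.008],0.042]]}}

```text
time_s: 8.28
eef_pos: [496.2, 322.6, 258.7]
ee_rot: [2.068, -2.358, 0.0]
contact_force: [1.0, 0.2, -1.8]
width: 0.362
```

>>> {"method": "step_arm", "body": {"commands": [[0.2,[-0.02,0.006,0],0],[0.2,[-0.04,0.012,0],0],[0.2,[-0.04,0.012,0],0]]}}

```text
time_s: 8.65
eef_pos: [494.5, 341.5, 260.1]
ee_rot: [2.07, -2.361, 0.0]
contact_force: [-0.3, -0.6, -2.2]
width: 0.363
```

```bash
python3 - <<'E'
from h import *
go(491,341,112,-97.5)
E
```

```text
t 8.65 at [494.5 341.5 260.1] yaw -97.51 w 0.363 -> frac [0.0013 0.0064 0.2963] turn -0.0001 rows 2.4 tilt [-0.001 -0.002 -1.   ]
```

>>> {"method": "step_arm", "body": {"commands": [[0.2,[0.001,0.006,0.05],0],[0.2,[0.001,0.006,0.15],0],[0.2,[0.001,0.006,0.25],0],[0.2,[0.001,0.006,0.29],0],[0.2,[0.001,0.006,0.292],0]]}}

```text
time_s: 9.28
eef_pos: [491.3, 339.7, 113.4]
ee_rot: [2.066, -2.36, 0.001]
contact_force: [-0.1, -0.1, -1.8]
width: 0.357
```

>>> {"method": "step_arm", "body": {"commands": [[0.2,[0,0,0.004],0],[0.2,[0,0,0.004],0]]}}

```text
time_s: 9.52
eef_pos: [492.1, 342.1, 114.6]
ee_rot: [-2.07, 2.36, 0.0]
contact_force: [-0.3, 0.2, -1.8]
width: 0.367
```

```bash
python3 - <<'E'
from h import *
cv2.imwrite('pics/s6.png',get_image('scene')[100:220,300:440])
crop('pics/s6.png',cv2.imread('pics/s6.png'),0,0,140,120,5)
go(491,341,109,-97.5); print(get_obs()['contact_force'])
E
```

```text
t 9.57 at [491.9 342.1 114.6] yaw -97.5 w 0.362 -> frac [0.0025 0.0015 0.0112] turn 0.0 rows 0.1 tilt [ 0.002  0.002 -1.   ]
[-0.58120304 -0.66475037 -2.08136254]
```

View pics/s6.png

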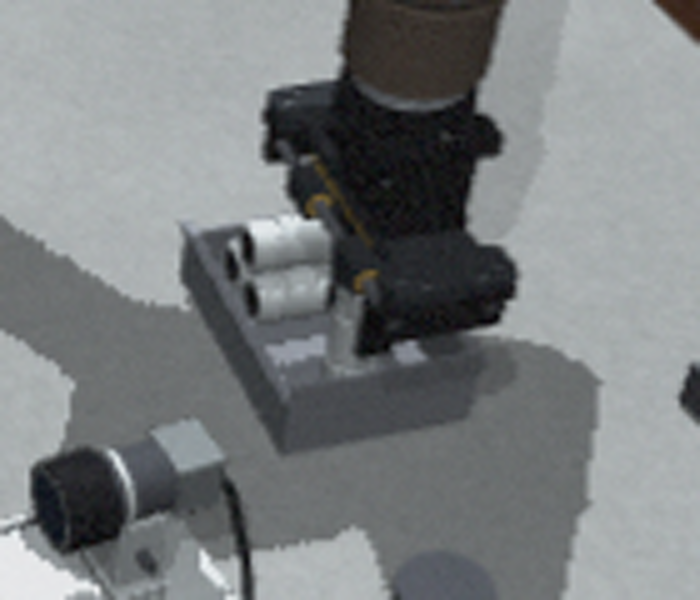

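>>> {"method": "step_arm", "body": {"commands": [[0.2,[0,0,0.006],0],[0.2,[0,0,0.006],0]]}}

```text
time_s: 9.82
eef_pos: [491.3, 341.8, 110.3]
ee_rot: [2.072, -2.361, -0.0]
contact_force: [-0.1, -0.2, -1.8]
width: 0.361
```

>>> {"method": "step_arm", "body": {"commands": [[0.2,[0,0,0.004],0],[0.2,[0,0,0.004],0]]}}

```text
time_s: 10.07
eef_pos: [491.5, 342.1, 108.5]
ee_rot: [-2.072, 2.361, -0.0]
contact_force: [-0.7, 0.5, -0.1]
width: 0.361
```

Close to touchdown, so I go down a touch more and then open partway.

>>> {"method": "step_arm", "body": {"commands": [[0.2,[0,0,0.002],0],[0.2,[0,0,0.002],0]]}}

```text
time_s: 10.32
eef_pos: [491.6, 342.1, 108.4]
ee_rot: [-2.072, 2.36, -0.0]
contact_force: [-2.0, -0.6, 5.7]
width: 0.36
```

>>> {"method": "step_arm", "body": {"commands": [[0.56,[0,0,0],0],[0.56,[0,0,0],0],[0.56,[0,0,0],0],[0.56,[0,0,0],0]]}}

```text
time_s: 10.82
eef_pos: [491.4, 341.8, 107.1]
ee_rot: [2.072, -2.361, 0.0]
contact_force: [0.4, 0.2, 0.6]
width: 0.554
```

>>> {"method": "step_arm", "body": {"commands": [[0.56,[0,0,-0.03],0],[0.56,[0,0,-0.1],0],[0.56,[0,0,-0.2],0],[0.56,[0,0,-0.32],0],[0.56,[0,0,-0.32],0]]}}

```text
time_s: 11.45
eef_pos: [493.3, 343.5, 274.8]
ee_rot: [-2.064, 2.35, 0.001]
contact_force: [0.4, 0.4, 0.8]
width: 0.559
```

```bash
python3 - <<'E'
from h import *
cv2.imwrite('pics/w7.png',get_image('wrist'))
go(592.3,-43.2,260,-71.5)
E
```

```text
t 11.5 at [492.  342.5 271.3] yaw -97.47 w 0.562 -> frac [ 0.7389 -0.2991  0.0192] turn -0.1443 rows 6.4 tilt [ 0.005  0.006 -1.   ]
```

View pics/w7.png

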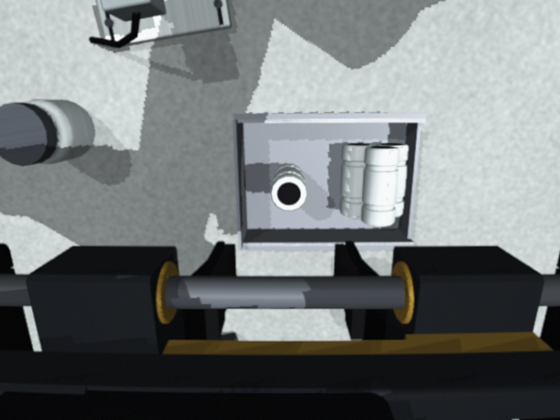

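>>> {"method": "step_arm", "body": {"commands": [[1,[0.739,-0.299,0.019],-0.144],[1,[0.739,-0.299,0.019],-0.144],[1,[0.739,-0.299,0.019],-0.144],[1,[0.739,-0.299,0.019],-0.144],[1,[0.739,-0.299,0.019],-0.144]]}}

```text
time_s: 12.12
eef_pos: [568.6, 41.2, 259.1]
ee_rot: [2.548, -1.836, -0.002]
contact_force: [1.0, 0.5, 0.3]
width: 0.976
```

```bash
python3 - <<'E'
from h import *
go(592.3,-43.2,260,-71.5)
E
```

```text
t 12.12 at [568.6  41.2 259.1] yaw -71.54 w 0.976 -> frac [ 0.1751  0.0085 -0.0017] turn -0.0002 rows 1.4 tilt [-0.002 -0.    -1.   ]
```

>>> {"method": "step_arm", "body": {"commands": [[1,[0.17,0.008,0],0],[1,[0.17,0.008,0.02],0],[1,[0.17,0.008,0.1],0],[1,[0.17,0.008,0.16],0],[1,[0.17,0.008,0.16],0]]}}

```text
time_s: 12.75
eef_pos: [590.0, -39.1, 176.7]
ee_rot: [2.544, -1.835, -0.009]
contact_force: [-0.1, -0.1, 0.1]
width: 1.003
```

```bash
python3 - <<'E'
from h import *
import pickle
o=get_obs(); im=get_image('wrist'); cv2.imwrite('pics/w8.png',im)
go(592.3,-43.2,121,-71.5)
E
```

```text
t 12.8 at [591.5 -38.9 178.9] yaw -71.55 w 1.002 -> frac [0.0087 0.0008 0.1158] turn -0.0003 rows 0.9 tilt [-0.003 -0.001 -1.   ]
```

View pics/w8.png

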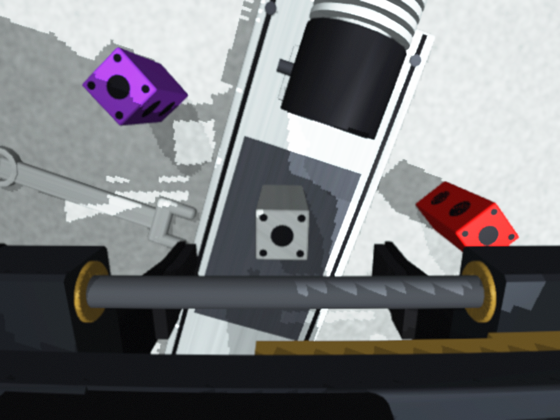

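Block is square in the picture and between the fingers (centre 283,235). Descend and grip.

>>> {"method": "step_arm", "body": {"commands": [[1,[0.008,0.001,0.05],0],[1,[0.008,0.001,0.1],0],[0.8,[0.008,0.001,0.115],0],[0.5,[0.008,0.001,0.115],0],[0.5,[0.008,0.001,0.115],0]]}}

```text
time_s: 13.42
eef_pos: [593.8, -42.4, 123.9]
ee_rot: [-2.548, 1.835, -0.003]
contact_force: [0.1, -0.1, -0.1]
width: 0.746
```

>>> {"method": "step_arm", "body": {"commands": [[0.2,[0,0,0],0],[0.2,[0,0,0],0],[0.2,[0,0,0],0],[0.2,[0,0,0],0],[0.2,[0,0,0],0]]}}

```text
time_s: 14.05
eef_pos: [592.8, -42.7, 122.5]
ee_rot: [2.549, -1.837, -0.0]
contact_force: [-0.6, 0.1, 1.3]
width: 0.342
```

```bash
python3 - <<'E'
from h import *
go(403,-338,260,-92)
E
```

```text
t 14.05 at [592.8 -42.7 122.5] yaw -71.55 w 0.342 -> frac [ 0.4403  0.547  -0.2748] turn 0.1136 rows 6.0 tilt [-0. -0. -1.]
```

>>> {"method": "step_arm", "body": {"commands": [[0.2,[0,0,-0.02],0],[0.2,[0,0,-0.1],0],[0.2,[0,0,-0.22],0],[0.2,[0,0,-0.28],0],[0.2,[0,0,-0.28],0]], "squeeze": 30}}

```text
time_s: 14.68
eef_pos: [593.7, -42.4, 265.0]
ee_rot: [-2.545, 1.834, -0.006]
contact_force: [-0.2, -0.1, -4.3]
width: 0.343
```

```bash
python3 - <<'E'
from h import *
go(403,-338,262,-92); print(get_obs()['contact_force'])
E
```

```text
t 14.68 at [593.7 -42.4 265. ] yaw -71.56 w 0.343 -> frac [0.4402 0.5488 0.003 ] turn 0.1135 rows 5.6 tilt [ 0.006  0.001 -1.   ]
[-0.18679142 -0.14756857 -4.34490288]
```

>>> {"method": "step_arm", "body": {"commands": [[0.2,[0.44,0.549,0],0.113],[0.2,[0.44,0.549,0],0.113],[0.2,[0.44,0.549,0],0.113],[0.2,[0.44,0.549,0],0.113],[0.2,[0.44,0.549,0],0.113]]}}

```text
time_s: 15.3
eef_pos: [420.9, -305.9, 259.8]
ee_rot: [2.183, -2.257, -0.007]
contact_force: [0.7, -0.8, -4.0]
width: 0.344
```

```bash
python3 - <<'E'
from h import *
go(403,-338,262,-92)
E
```

```text
t 15.3 at [ 420.9 -305.9  259.8] yaw -91.91 w 0.344 -> frac [ 0.0654  0.0337 -0.0044] turn 0.0005 rows 0.6 tilt [-0.004  0.002 -1.   ]
```

>>> {"method": "step_arm", "body": {"commands": [[0.2,[0.06,0.03,0],0],[0.2,[0.06,0.03,0.03],0],[0.2,[0.06,0.03,0.1],0],[0.2,[0.06,0.03,0.1],0]]}}

```text
time_s: 15.8
eef_pos: [404.8, -332.6, 207.8]
ee_rot: [2.181, -2.256, -0.018]
contact_force: [-0.5, -0.5, -3.7]
width: 0.342
```

```bash
python3 - <<'E'
from h import *
cv2.imwrite('pics/w9.png',get_image('wrist'))
go(403,-338,117,-92)
E
```

```text
t 15.85 at [ 406.5 -333.5  210.1] yaw -91.86 w 0.342 -> frac [0.0096 0.0056 0.1862] turn 0.0008 rows 1.5 tilt [-0.006  0.003 -1.   ]
```

View pics/w9.png

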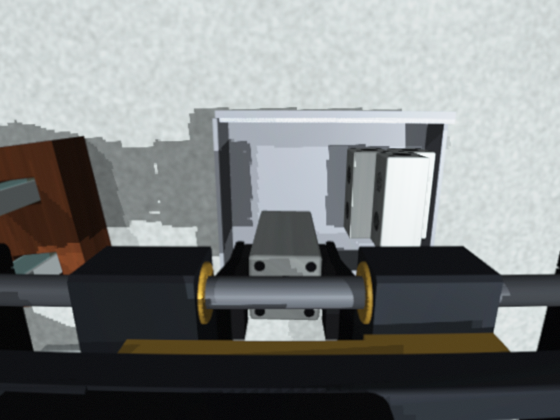

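>>> {"method": "step_arm", "body": {"commands": [[0.2,[0.009,0.005,0.06],0],[0.2,[0.009,0.005,0.14],0],[0.2,[0.009,0.005,0.184],0],[0.2,[0.009,0.005,0.184],0],[0.2,[0.009,0.005,0.184],0]]}}

```text
time_s: 16.48
eef_pos: [406.1, -339.4, 122.0]
ee_rot: [-2.185, 2.256, -0.005]
contact_force: [0.7, -0.3, -4.3]
width: 0.342
```

>>> {"method": "step_arm", "body": {"commands": [[0.2,[0,0,0.004],0],[0.2,[0,0,0.004],0]]}}

```text
time_s: 16.73
eef_pos: [405.0, -339.1, 119.2]
ee_rot: [-2.184, 2.257, -0.002]
contact_force: [-0.0, 0.5, -3.8]
width: 0.349
```

Touchdown is expected near 113.5.

>>> {"method": "step_arm", "body": {"commands": [[0.2,[0,0,0.007],0],[0.2,[0,0,0.007],0]]}}

```text
time_s: 16.98
eef_pos: [404.5, -339.0, 114.7]
ee_rot: [2.184, -2.258, -0.001]
contact_force: [0.4, 0.4, -4.3]
width: 0.343
```

>>> {"method": "step_arm", "body": {"commands": [[0.2,[0,0,0.003],0],[0.2,[0,0,0.003],0]]}}

```text
time_s: 17.23
eef_pos: [404.8, -339.1, 113.5]
ee_rot: [2.184, -2.258, 0.0]
contact_force: [0.5, -0.2, -3.0]
width: 0.342
```

>>> {"method": "step_arm", "body": {"commands": [[0.2,[0,0,0.002],0],[0.2,[0,0,0.002],0]]}}

```text
time_s: 17.48
eef_pos: [404.8, -339.2, 113.4]
ee_rot: [2.185, -2.257, 0.001]
contact_force: [-2.6, 1.6, 5.0]
width: 0.34
```

>>> {"method": "step_arm", "body": {"commands": [[0.54,[0,0,0],0],[0.54,[0,0,0],0],[0.54,[0,0,0],0],[0.54,[0,0,0],0]]}}

```text
time_s: 17.98
eef_pos: [404.8, -339.1, 112.3]
ee_rot: [2.184, -2.258, 0.0]
contact_force: [0.0, -0.0, 0.7]
width: 0.531
```

>>> {"method": "step_arm", "body": {"commands": [[0.54,[0,0,-0.03],0],[0.54,[0,0,-0.1],0],[0.54,[0,0,-0.2],0],[0.54,[0,0,-0.32],0],[0.54,[0,0,-0.32],0]]}}

```text
time_s: 18.6
eef_pos: [406.8, -340.3, 279.2]
ee_rot: [-2.182, 2.254, -0.021]
contact_force: [0.8, -0.3, -0.8]
width: 0.541
```

```bash
python3 - <<'E'
from h import *
cv2.imwrite('pics/w10.png',get_image('wrist'))
go(606.5,-330,280,-86)
E
```

```text
t 18.65 at [ 405.5 -339.4  276. ] yaw -91.9 w 0.542 -> frac [-0.0321 -0.4013 -0.0052] turn -0.0328 rows 3.2 tilt [ 0.007 -0.003 -1.   ]
```

View pics/w10.png

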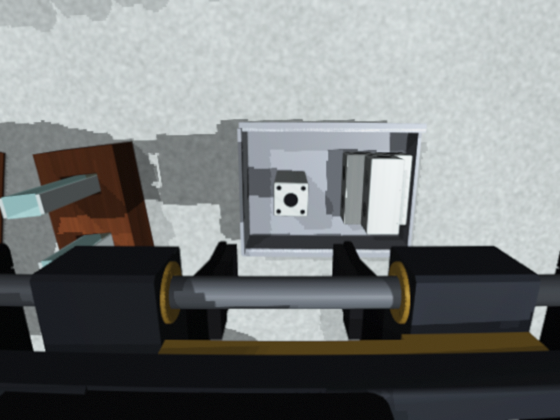

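>>> {"method": "step_arm", "body": {"commands": [[1,[-0.032,-0.4,-0.005],-0.033],[1,[-0.032,-0.4,-0.005],-0.033],[1,[-0.032,-0.4,-0.005],-0.033],[1,[-0.032,-0.4,-0.005],-0.033],[1,[-0.032,-0.4,-0.005],-0.033]]}}

```text
time_s: 19.27
eef_pos: [605.0, -329.3, 273.0]
ee_rot: [2.298, -2.14, -0.005]
contact_force: [-0.2, 1.2, 0.7]
width: 0.972
```

>>> {"method": "step_arm", "body": {"commands": [[1,[0,0,0],0],[1,[0,0,0],0]]}}

```text
time_s: 19.52
eef_pos: [603.8, -330.0, 275.7]
ee_rot: [-2.297, 2.143, -0.0]
contact_force: [-0.4, -0.1, -0.6]
width: 0.999
```

```bash
python3 - <<'E'
from h import *
import pickle
o=get_obs(); im=get_image('wrist'); pickle.dump(o,open('w11.pkl','wb')); cv2.imwrite('pics/w11.png',im)
crop('pics/w11a.png',im,190,60,350,240,4)
go(607,-353,250,-86)
E
```

```text
t 19.57 at [ 604.  -330.   275.8] yaw -86.01 w 0.997 -> frac [ 0.0463 -0.0027  0.0516] turn -0.0001 rows 0.6 tilt [ 0.001 -0.    -1.   ]
```

View pics/w11a.png

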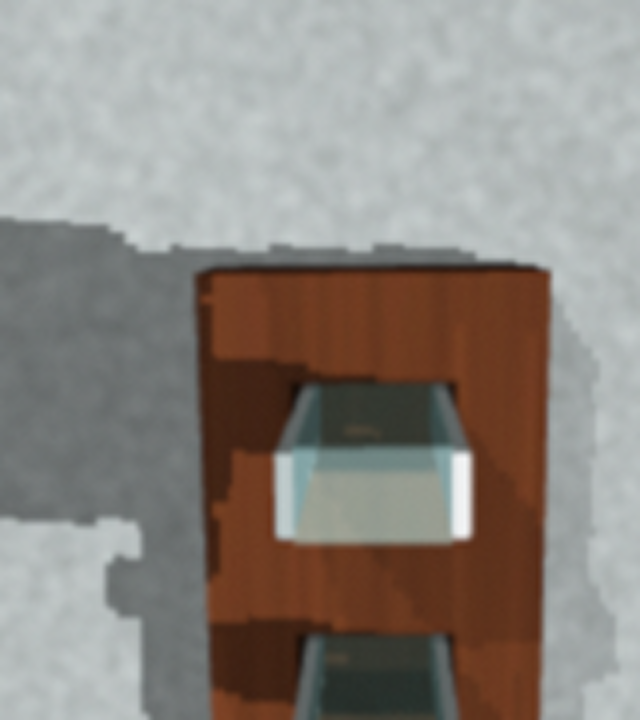

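```bash
python3 - <<'E'
from h import *
import pickle
np.set_printoptions(precision=1,suppress=True)
o=pickle.load(open('w11.pkl','rb'))
A=lambda p,z:plane('wrist',(p[0]/4+190-.4,p[1]/4+60-.4),z,o)[:2]
def ang(a,b): d=b-a; return np.degrees(np.arctan2(d[1],d[0]))
q=[A(p,125) for p in [(275,450),(472,450),(472,538),(275,541)]]
print(np.array(q),np.mean(q,0),ang(q[1],q[0]),ang(q[2],q[3]),'size',np.linalg.norm(q[0]-q[1]),np.linalg.norm(q[0]-q[3]))
q=[A(p,45) for p in [(197,272),(549,269)]];print('rack edge',q,ang(q[1],q[0]))
E
```

```text
[[ 624.3 -359.7]
 [ 590.2 -362.1]
 [ 588.9 -346.5]
 [ 623.5 -343.5]] [ 606.7 -353. ] 3.9958322330750162 4.898404105081161 size 34.167246892277795 16.200310232150773
rack edge [array([ 649., -385.]), array([ 570.5, -391.2])] 4.459289195700167
```

>>> {"method": "step_arm", "body": {"commands": [[1,[0.046,-0.002,0],-0.002],[1,[0.046,-0.002,0.05],-0.002],[1,[0.046,-0.002,0.1],-0.002],[1,[0.046,-0.002,0.14],-0.002],[1,[0.046,-0.002,0.14],-0.002]]}}

```text
time_s: 20.2
eef_pos: [606.4, -352.4, 203.5]
ee_rot: [2.303, -2.134, -0.006]
contact_force: [-0.2, -0.0, 0.1]
width: 1.004
```

>>> {"method": "step_arm", "body": {"commands": [[1,[0,0,0],0],[1,[0,0,0],0]]}}

```text
time_s: 20.45
eef_pos: [608.1, -352.8, 206.5]
ee_rot: [-2.304, 2.134, -0.004]
contact_force: [-0.8, 0.2, 0.1]
width: 1.002
```

```bash
python3 - <<'E'
from h import *
im=get_image('wrist');cv2.imwrite('pics/w12.png',im)
go(606.7,-353,151,-85.7)
E
```

```text
t 20.5 at [ 608.1 -352.7  206.3] yaw -85.6 w 0.999 -> frac [0.0002 0.003  0.1106] turn 0.0006 rows 0.9 tilt [ 0.002 -0.001 -1.   ]
```

View pics/w12.png

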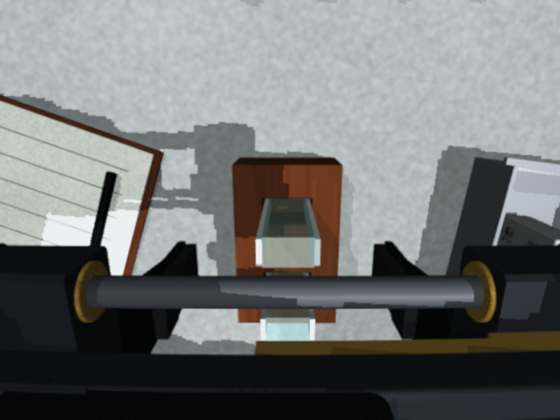

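>>> {"method": "step_arm", "body": {"commands": [[1,[0,0.003,0.04],0],[1,[0,0.003,0.08],0],[1,[0,0.003,0.11],0],[1,[0,0.003,0.11],0],[1,[0,0.003,0.11],0]]}}

```text
time_s: 21.12
eef_pos: [606.8, -352.9, 150.9]
ee_rot: [-2.305, 2.134, -0.003]
contact_force: [0.1, 0.4, 0.5]
width: 1.0
```

```bash
python3 - <<'E'
from h import *
go(606.7,-353,151,-85.7)
E
```

```text
t 21.12 at [ 606.8 -352.9  150.9] yaw -85.58 w 1.0 -> frac [ 0.0001  0.0002 -0.0003] turn 0.0007 rows 0.0 tilt [ 0.001 -0.001 -1.   ]
```

>>> {"method": "step_arm", "body": {"commands": [[0.5,[0,0,0],0],[0.5,[0,0,0],0],[0.5,[0,0,0],0],[0.45,[0,0,0],0],[0.45,[0,0,0],0]], "squeeze": 15}}

```text
time_s: 21.75
eef_pos: [606.3, -352.6, 149.9]
ee_rot: [-2.305, 2.135, 0.0]
contact_force: [-0.8, 0.2, -0.8]
width: 0.52
```

>>> {"method": "step_arm", "body": {"commands": [[0.42,[0,0,0],0],[0.4,[0,0,0],0],[0.3,[0,0,0],0],[0.3,[0,0,0],0],[0.3,[0,0,0],0]]}}

```text
time_s: 22.38
eef_pos: [606.3, -352.6, 149.9]
ee_rot: [-2.305, 2.134, -0.0]
contact_force: [-0.1, 0.6, 0.4]
width: 0.39
```

```bash
python3 - <<'E'
from h import *
o=get_obs(); print(o['contact_force'],o['ft_torque'])
im=get_image('wrist');cv2.imwrite('pics/w13.png',im)
go(606.7,-353,151,-85.7)
E
```

```text
[-0.11257329  0.63363824  0.36185862] [-0.0207134  -0.0366981  -0.01598004]
t 22.43 at [ 606.3 -352.7  149.9] yaw -85.6 w 0.388 -> frac [ 0.0007 -0.0008 -0.0022] turn 0.0006 rows 0.0 tilt [ 0. -0. -1.]
```

View pics/w13.png

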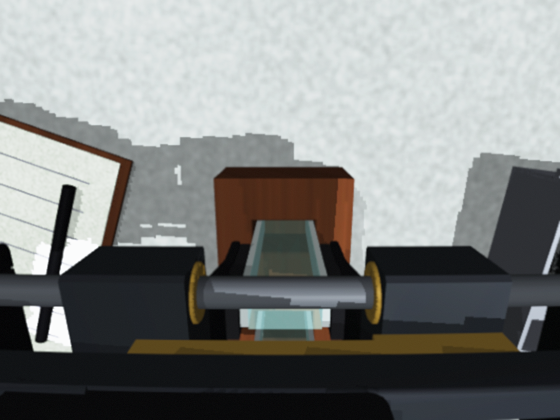

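>>> {"method": "step_arm", "body": {"commands": [[0.3,[0,0,-0.02],0],[0.3,[0,0,-0.05],0],[0.3,[0,0,-0.08],0],[0.3,[0,0,-0.12],0],[0.3,[0,0,-0.16],0]]}}

```text
time_s: 23.05
eef_pos: [606.2, -352.7, 231.8]
ee_rot: [-2.305, 2.134, -0.001]
contact_force: [-0.7, 0.5, -1.3]
width: 0.389
```

>>> {"method": "step_arm", "body": {"commands": [[0.3,[0,0,-0.06],0],[0.3,[0,0,-0.12],0],[0.3,[0,0,-0.14],0],[0.3,[0,0,-0.14],0]]}}

```text
time_s: 23.55
eef_pos: [606.2, -352.6, 300.7]
ee_rot: [-2.304, 2.134, -0.002]
contact_force: [0.4, 0.6, -1.0]
width: 0.392
```

```bash
python3 - <<'E'
from h import *
o=get_obs(); print(o['contact_force'],o['ft_torque'])
im=get_image('scene');crop('pics/s14.png',im,80,100,380,320,2.6)
go(588.5,-7.7,300,-89.6)
E
```

```text
[ 0.40507633  0.6077002  -0.99523775] [ 0.05577091  0.10810045 -0.02568933]
t 23.6 at [ 605.8 -352.4  299.2] yaw -85.62 w 0.387 -> frac [-0.6899 -0.0181 -0.0008] turn 0.0221 rows 5.5 tilt [-0.001  0.001 -1.   ]
```

View pics/s14.png

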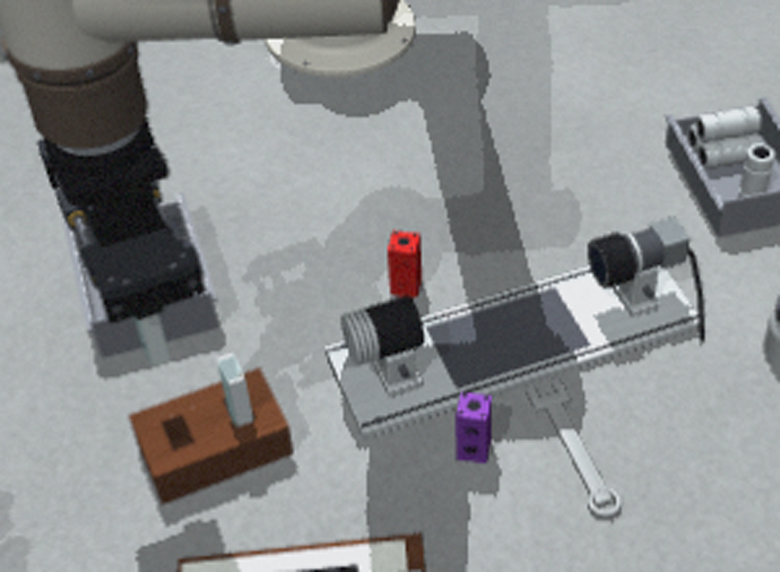

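>>> {"method": "step_arm", "body": {"commands": [[0.3,[-0.05,-0.001,0],0.005],[0.3,[-0.13,-0.003,0],0.01],[0.3,[-0.22,-0.006,0],0.022],[0.3,[-0.31,-0.009,0],0.022],[0.3,[-0.4,-0.012,0],0.022]]}}

```text
time_s: 24.22
eef_pos: [596.0, -151.3, 298.0]
ee_rot: [2.228, -2.212, -0.004]
contact_force: [0.3, 0.2, -1.3]
width: 0.391
```

>>> {"method": "step_arm", "body": {"commands": [[0.3,[-0.09,-0.003,0],0],[0.3,[-0.17,-0.003,0],0],[0.3,[-0.24,-0.003,0],0],[0.3,[-0.28,-0.003,0],0],[0.3,[-0.28,-0.003,0],0]]}}

```text
time_s: 24.85
eef_pos: [597.1, -11.8, 299.0]
ee_rot: [2.231, -2.21, -0.002]
contact_force: [0.8, -1.3, -1.5]
width: 0.391
```

```bash
python3 - <<'E'
from h import *
go(588.5,-7.7,300,-89.6)
E
```

```text
t 24.85 at [597.1 -11.8 299. ] yaw -89.46 w 0.391 -> frac [-0.0084  0.017  -0.002 ] turn 0.0008 rows 0.2 tilt [-0.002 -0.    -1.   ]
```

>>> {"method": "step_arm", "body": {"commands": [[0.3,[-0.008,0.017,0],0.001],[0.3,[-0.008,0.017,0.04],0.001],[0.3,[-0.008,0.017,0.07],0.001],[0.3,[-0.008,0.017,0.07],0.001],[0.3,[-0.008,0.017,0.07],0.001]]}}

```text
time_s: 25.48
eef_pos: [589.1, -9.2, 265.4]
ee_rot: [-2.226, 2.217, -0.001]
contact_force: [-0.5, 0.6, -1.9]
width: 0.389
```

```bash
python3 - <<'E'
from h import *
go(588.5,-7.7,162.4,-89.6)
import pickle
o=get_obs(); im=get_image('wrist'); pickle.dump(o,open('w15.pkl','wb')); cv2.imwrite('pics/w15.png',im)
E
```

```text
t 25.48 at [589.1  -9.2 265.4] yaw -89.76 w 0.389 -> frac [-0.003   0.0014  0.206 ] turn -0.0009 rows 1.6 tilt [ 0.001 -0.    -1.   ]
```

View pics/w15.png

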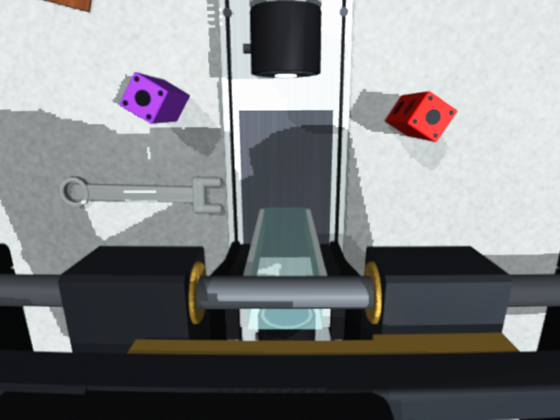

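```bash
python3 - <<'E'
from h import *
import pickle
np.set_printoptions(precision=1,suppress=True)
o=pickle.load(open('w15.pkl','rb')); im=cv2.imread('pics/w15.png'); g=cv2.cvtColor(im,cv2.COLOR_BGR2GRAY).astype(float)
def edge(r,c0,c1,th):
    s=g[r,c0:c1]; 
    for i in range(len(s)-1):
        if (s[i]-th)*(s[i+1]-th)<0: return c0+i+(s[i]-th)/(s[i]-s[i+1])
for r in (6,15,25,35,55,62):
    a=edge(r,286,335,90); 
    s=g[r,286:235:-1]; i=np.where(s>90)[0][0]; b=286-i+(s[i]-90)/(s[i]-s[i-1]) 
    A,B=[plane('wrist',(c,r),80,o)[:2] for c in (a,b)]; print(r,round(a,1),round(b,1),(A+B)/2,np.linalg.norm(A-B))
# window
ys,xs=np.where(g[66:82,265:310]>235); print('window px',xs.mean()+265,ys.mean()+66,plane('wrist',(xs.mean()+265,ys.mean()+66),80,o))
# mat edges
for r in (120,140,160,200,225):
    row=g[r]; l=[c for c in range(228,260) if row[c]>110 and row[c+1]<=110]; rr=[c for c in range(320,345) if row[c]<=115 and row[c+1]>115]
    print(r,l,rr,[plane('wrist',(c+.5,r),12,o)[:2] for c in (l[-1:]+rr[:1])])
E
```

```text
6 319.6 250.7 [ 589.6 -154.7] 49.23011062502651
15 320.3 249.9 [ 589.6 -148.7] 50.53697719647992
25 320.2 250.0 [ 589.6 -142. ] 50.703849972422134
35 320.1 250.3 [ 589.5 -135.3] 50.73616723645788
55 319.8 250.8 [ 589.4 -121.5] 50.724588431335754
62 319.5 250.9 [ 589.4 -116.7] 50.6546639821933
window px 287.68 78.44444444444444 [ 587.5 -105.    80. ]
120 [229] [331, 341] [array([642.3, -73.3]), array([545.2, -73.6])]
140 [230] [331, 341] [array([642. , -54.4]), array([544.5, -54.8])]
160 [230, 241, 246, 248] [331, 340] [array([625. , -35.1]), array([543.8, -35.5])]
200 [232, 241] [329, 339] [array([632.9,   5.3]), array([544.3,   4.8])]
225 [233, 242] [329, 338] [array([632.7,  31.7]), array([543.3,  31.3])]
```

>>> {"method": "step_arm", "body": {"commands": [[0.3,[-0.003,0.001,0.03],-0.001],[0.3,[-0.003,0.001,0.08],-0.001],[0.3,[-0.003,0.001,0.13],-0.001],[0.3,[-0.003,0.001,0.17],-0.001],[0.3,[-0.003,0.001,0.19],-0.001]]}}

```text
time_s: 26.15
eef_pos: [587.5, -7.3, 168.1]
ee_rot: [2.228, -2.211, -0.002]
contact_force: [-0.8, 0.1, -0.9]
width: 0.392
```

>>> {"method": "step_arm", "body": {"commands": [[0.3,[0,0,0.008],0],[0.3,[0,0,0.014],0],[0.3,[0,0,0.014],0],[0.3,[0,0,0.014],0]]}}

```text
time_s: 26.65
eef_pos: [588.5, -7.3, 163.5]
ee_rot: [-2.229, 2.212, -0.001]
contact_force: [-0.3, -0.3, -1.6]
width: 0.394
```

```bash
python3 - <<'E'
from h import *
go(588.5,-7.7,162.4,-89.6)
im=get_image('scene');crop('pics/s16.png',im,200,130,360,270,5)
im=get_image('side');crop('pics/d16.png',im,200,130,340,270,5)
go(588.5,-7.7,162.4,-89.6)
E
```

```text
t 26.65 at [588.5  -7.3 163.5] yaw -89.56 w 0.394 -> frac [0.0008 0.0001 0.0022] turn 0.0002 rows 0.0 tilt [ 0.001  0.    -1.   ]
t 26.75 at [588.4  -7.3 163.3] yaw -89.56 w 0.386 -> frac [ 0.0007 -0.0001  0.0019] turn 0.0002 rows 0.0 tilt [ 0.001  0.    -1.   ]
```

View pics/s16.png

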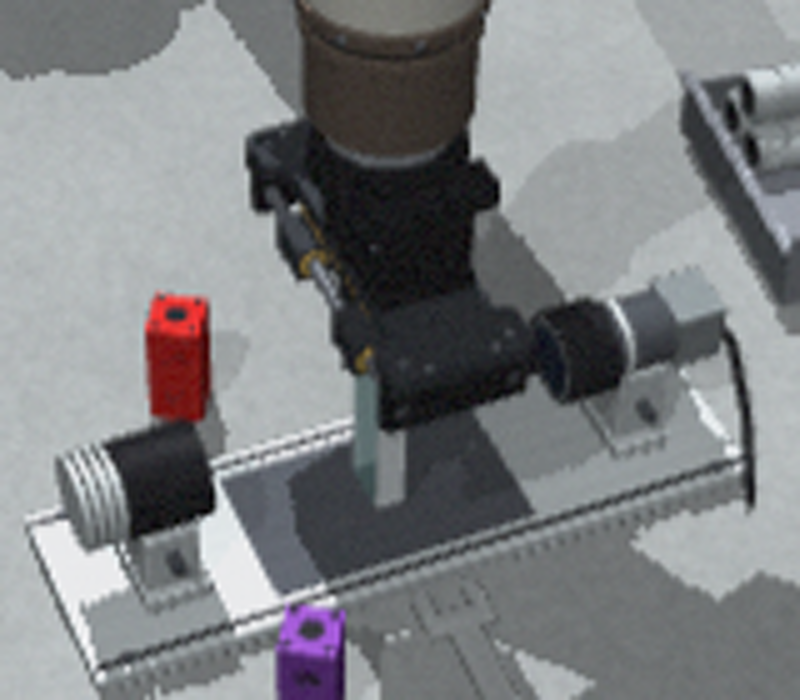

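View pics/d16.png

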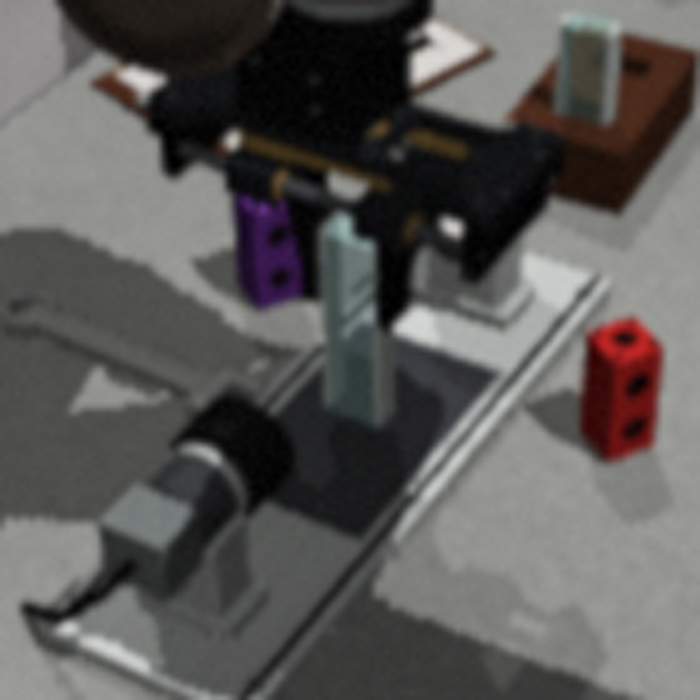

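```bash
python3 - <<'E'
from h import *
np.set_printoptions(precision=1,suppress=True)
c=[(588.5+sx*17,-7.5+sy*8.5,22.5) for sx,sy in[(1,-1),(1,1),(-1,-1),(-1,1)]]
c+=[(588.5,-107.7,80),(588.5,92.3,106)]
print('scene',(proj('scene',c)-[200,130])*5)
print('side',(proj('side',c)-[200,130])*5)
S=lambda u,v:('scene',(u/5+200-.4,v/5+130-.4)); D=lambda u,v:('side',(u/5+200-.4,v/5+130-.4))
print(tri([S(405,499),D(327,408)]),tri([S(405,499),D(365,428)]))
E
```

```text
scene [[375.9 504.8]
 [405.1 495.7]
 [351.4 460.7]
 [380.3 451.9]
 [199.8 458.9]
 [555.8 319.6]]
side [[335.3 386.3]
 [318.2 404.4]
 [390.  407.8]
 [373.3 426.3]
 [449.8 220.6]
 [239.2 393.4]]
[603.5  -0.4  20.6] [588.3  -0.7   9.5]
```

>>> {"method": "step_arm", "body": {"commands": [[0.3,[0,0,0],0],[0.3,[0,0,0],0],[0.3,[0,0,0],0],[0.3,[0,0,0],0],[0.3,[0,0,0],0]]}}

```text
time_s: 27.38
eef_pos: [588.3, -7.4, 162.9]
ee_rot: [2.23, -2.213, -0.0]
contact_force: [-0.7, -0.2, -1.7]
width: 0.389
```

```bash
python3 - <<'E'
from h import *
go(588.5,-7.7,162.4,-89.6)
o=get_obs();print(o['contact_force'],abs(o['qvel']).max())
im=get_image('wrist');cv2.imwrite('pics/w17.png',im)
im=get_image('scene');cv2.imwrite('pics/s17.png',im)
E
```

```text
t 27.38 at [588.3  -7.4 162.9] yaw -89.56 w 0.389 -> frac [ 0.0007 -0.0004  0.001 ] turn 0.0002 rows 0.0 tilt [-0.  0. -1.]
[-0.70296055 -0.19568932 -1.72114761] 0.002151684140252983
```

View pics/w17.png

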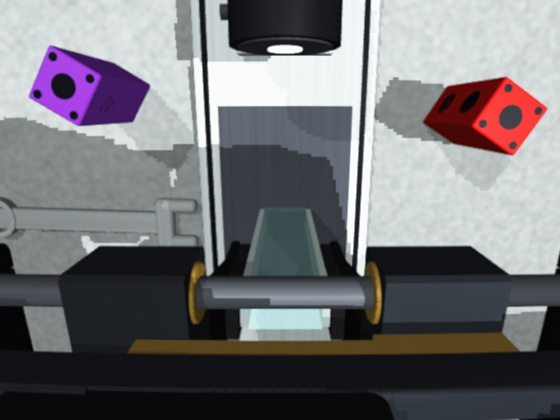

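View pics/s17.png

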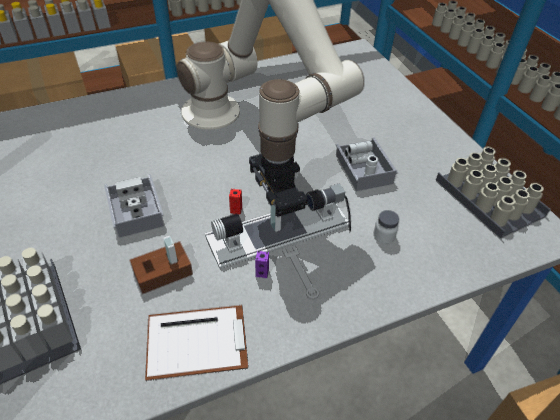

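The glass is held square and in line with the lamp window (285,48). The block is at (133,203) and the coupling at (372,163), each in its bin. The short glass and the other things are where they were. Handing in.

```bash
python3 -c "
from plant import *
print(hand_in())"
```

```text
the job is handed in; nothing more can be done
None
```

The job is handed in at about 27.5 s of the 67 s allowed. No verdict was reported.

**What I did:**
- **Coupling:** it now stands in the free half of the bin with the round couplings, on the +y side.
- **Valve block:** it now stands in the free half of the bin with the square blocks, on the -y side.
- **Longer sight glass:** I gripped it on its two frosted edges with 15 N (34 mm opening). I drew it straight up, carried it over the lamp and lowered it between lamp and lens.

**Last checks:**
- **Position:** the tool reads (588.3, -7.4, 162.9) mm. By the grip offset, that puts the glass middle at about (588, -7, 80.5), against a measured beam middle of about (588.5, -7.7, 80).
- **Angle:** the glass is upright and square to the gauge to within about 0.2°, judging by the tool angle and the measured gauge yaw of about 0.4°.
- **Stillness and force:** the arm was still, and the wrist force was only the weight of the glass.
- **Surroundings:** in the last pictures the coupling and block stand in their bins. The short glass, spanner, tin and the red and purple blocks look unmoved.

**Disagreement:** in the scene and side views, some lower corners of the glass appeared about 1–2 pixels (2–4 mm) off where I predicted. In the scene view it looked roughly 2 mm low. That is close to the 2 mm calibration limit, so I left the pose as it was.

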